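# Clamp a vial with a guarded knob

## Robot

A 6-joint arm with a two-finger parallel gripper is mounted at the origin on a cart in front of the work surface, level with it; the furniture and walls round the work are solid. World frame = base frame: x ahead of the robot, y to its left, z up, the work surface at z = 0. Lengths are in mm, angles in rad, forces in N, time in s.
With the tool pointing down it reaches from about 275 to 825 mm from the base axis. Payload 4.9 kg.
Tool frame: the origin (TCP) lies on the centre line of the jaws, within the pads' length; the fingertips stand 25 mm ahead of it and the grasp point (between the pads) lies 6 mm ahead of it; z points along the fingers, y is the line along which they close (so a half turn about z gives the same grasp; the last joint's range is limited). The gripper opens to 85 mm and grips with 20 to 120 N. Pads are 22 mm wide; open, the fingers measure 114 mm over their backs; the gripper's body (76 mm by 85 mm) begins 54 mm behind the grasp point. The pads swing forward as they close: fully open they stand 13 mm farther back than shut.
Start: joints at [1.216, 0.326, -0.193, 1.052, 0, 1.437], TCP at [120.448, 536.666, 256.281] pointing down, gripper open.
Joint ranges: [-2.65, 2.65], [-0.97, 1.79], [-1.3, 1.35], [-1.93, 2.1], [-1.47, 1.37], [-3.14, 3.14]. Speed limits (rad/s): [2.57, 2.57, 3.14, 3.14, 3.14, 3.14].

## Interface

Orientations are given as a 3x3 rotation matrix whose columns are the frame's x, y, z axes.
In Python, from bench import get_state, snapshot, camera_model, job_done gives the robot as it stands.
- The arm moves only by the shell command python3 -m jog 'ROWS'. ROWS is JSON, one flat list of numbers, 7 for each row, row after row: the shift along the tool's x, y, z in m, then the turn, a rotation vector about the tool's x, y, z in degrees, then the closure in counts, from 0 (fully open) to 255 (shut). A call has 1 to 12 rows; each row shifts and turns the commanded pose from where the row before left it, along the tool's axes as they then stand; what a row does not reach is not made up. A row lasts 1/10 s, in which the tool goes at most 50 mm and 8.59 degrees, less where a joint would pass 70% of its speed; a pose out of reach is approached as far as the arm can. A call is refused whole if a number of a shift passes 0.05 or a number of a turn 8.59, either way. A call with a gripper value outside its range is refused whole. The fingers move at their own pace and stop on an object; the grip force is fixed at half the most. Time passes only in rows, so rows that do not move let the fingers close. It gives the time, the measured TCP pose, the force, the opening and the grip force at its end, in the units of the state.
- get_state(): the state, without advancing time (a new reading comes with each control period).
- snapshot(name): name is "side" or "top"; returns the picture (384x512x3 uint8, red, green, blue); there is no depth.
- camera_model(name): a dict with "camera_matrix" (3x3 intrinsics, pixels), "T" (4x4, takes a point from camera to world coordinates). Camera axes: x right, y up, looking along -z (the intrinsics and any distortion apply to the point x, -y, -z); pixel columns grow to the right and rows downward; lengths in mm; the calibration is good to about 2 mm. A picture is of the moment at which its call begins. camera_model takes no time and is no camera call.
- job_done(): hands the job in; it is judged then, once.
The state is a dict: "t": time; "joint_pos": joint angles; "joint_vel": joint speeds; "effort": joint torques, N m; "eef_pos": TCP position; "eef_rot": TCP orientation; "contact_force": force on the tool from outside, world axes, zero at the start; "torque": the same for the moment, N m; "opening": opening from 0.0 (shut) to 1.0 (fully open); "gripper_force": force on a finger pad.
Only numpy, scipy, OpenCV 4.12 (cv2) and the standard library are available. Lean on these libraries where they do the work, as an engineer would, in place of code of your own. Each camera call takes 0.05 s, during which the arm holds its last target. There are 200 camera calls.

## Task

Stand the tall amber vial with the red label upright between the jaws of the bench vial clamp and let go of it. Then reach into the blue guard ring and turn the black knob clockwise until the jaw just holds the vial snugly; it is glass, so go by feel and do not overtighten. Do not push on the guard ring, and leave the other things on the bench where they are.

Things in the scene. Friction and masses are not known exactly. Their poses are not given: they have to be found in the camera images.
- sample_vial: the tall amber screw vial with blue cap and red label, glass, round, 26 mm diameter (cap 25 mm), 100 mm tall, about 50 g, standing upright and loose. Origin: centre of its underside; z along its axis, up when it stands.
- clamp: bench vial clamp, fixed: grey base plate 256 x 100 x 12 mm (local x -54 to 202 mm), on it a white block 100 x 100 mm (top z = 40 mm) with guard ring and knob, a jaw driven out of the block and a V-shaped aluminium anvil; jaw and anvil reach from z = 16 to 58 mm. Origin: on the knob's axis at bench level; x points level from the knob to the anvil, z up.
- jaw: moving jaw with a rubber face 34 mm wide, 97 mm from the knob's axis at knob 0. Origin: the clamp's origin at knob 0, then shifted along the clamp's x by 16 mm per radian of knob. 1 N on the vial needs 0.016 N m at the knob besides its friction (0.15 N m), which once let go holds up to 9 N. The face yields 1 mm at 15 N. 4 N or more at the end is snug; over 30 N at any time is too much for the glass.
- seat (a point): middle of the loading place (black pad) on the base plate between jaw and anvil, 12 mm above the bench, 122 mm from the knob's axis; axes as the clamp. Stand the vial within 6 mm of it. The jaw then pushes it into the anvil's V. The anvil is preset anywhere in a 10 mm range: a clamped vial's axis is 130 to 140 mm from the knob's, so the angle at which it is tight is not known.
- knob (a joint): angle of the black knob in rad, 0 to 2.4; grows as it is turned clockwise seen from above, which drives the jaw towards the anvil. Starts at 0 to 0.3; the jaw meets the vial, pushed home, somewhere between 1.2 and 1.9. Stiff (0.15 N m), stays where it is left.
- knob_grip (a point): on the knob's axis, 65 mm above the bench, where to grip the knob's upright bar: 40 mm long, 14 mm thick, its top 12 mm above this point. The bar lies along this point's x axis, which turns with the knob (at knob 0 it is the clamp's x); pinch it along the point's y. z up. A white line on top marks the -x end.
- guard: blue guard ring round the knob: inner diameter 84 mm, wall 4 mm; rim 84 mm above the bench and 19 mm above the knob's grip point; floor inside 40 mm above the bench. Wide-open fingers may not fit: about 35 mm of opening does. Origin: on the knob's axis, 40 mm above the bench. More than 20 N on it is too hard.
- beaker_small: small empty glass beaker, 59 mm diameter, 64 mm tall, bystander. Origin: centre of its underside.
- timer: bench timer, 71 x 77 x 50 mm tall, bystander. Origin: centre of its underside.
- vial_0: small amber screw vial with blue cap and white band, 24 mm diameter, 73 mm tall, bystander. Origin: centre of its underside.
- vial_1: small amber screw vial with blue cap, no band, 24 mm diameter, 73 mm tall, bystander. Origin: centre of its underside.
Mind the look-alikes: they are no part of the job. What is shaped like the sample_vial but turquoise or yellow is not meant.

How it is judged:
By the outcome, as a careful person would: the job done as asked, in the order asked, and still so for the second after the job is handed in, with the robot touching nothing.
It also fails if it takes over 69 s, if anything falls off the work surface, if the arm or the gripper's body presses on something with over 40 N, if the wrist force passes 120 N, or if a joint passes its speed limit or range.

## Working session

There is one attempt and no reset: what is moved stays moved. The work goes in short steps, Python scripts to look and compute and a shell command to move; the robot and the scene stay as the last step left them, time stands still between calls to the robot, and variables do not carry over. Pictures are saved under pics/ and viewed, at most 11 in all, crops included, and the job is handed in when it is done.

```bash
mkdir -p pics; ls; python3 - <<'E'
from bench import *
import cv2,numpy as np
for n in("top","side"):
    im=snapshot(n); cv2.imwrite(f"pics/{n}0.png",im[:,:,::-1]); m=camera_model(n); print(n,m)
s=get_state();print(s)
E
```

```text
pics
top {'camera_matrix': array([[352.18212742,   0.        , 254.26972605],
       [  0.        , 352.18212742, 191.78109993],
       [  0.        ,   0.        ,   1.        ]]), 'T': array([[-1.80940172e-02,  9.96223837e-01, -8.49156856e-02,
         4.50072414e+02],
       [-9.99671164e-01, -1.64821926e-02,  1.96443574e-02,
        -2.21404130e+01],
       [ 1.81705804e-02,  8.52432076e-02,  9.96194472e-01,
         1.07097781e+03],
       [ 0.00000000e+00,  0.00000000e+00,  0.00000000e+00,
         1.00000000e+00]])}
side {'camera_matrix': array([[407.50626342,   0.        , 256.96627264],
       [  0.        , 407.50626342, 192.31387494],
       [  0.        ,   0.        ,   1.        ]]), 'T': array([[-9.75653715e-01,  1.20101474e-01, -1.83508759e-01,
         3.34353584e+02],
       [-2.19226612e-01, -5.10080263e-01,  8.31719795e-01,
         8.66237117e+02],
       [ 6.28657765e-03,  8.51700512e-01,  5.23991143e-01,
         6.46070212e+02],
       [ 0.00000000e+00,  0.00000000e+00,  0.00000000e+00,
         1.00000000e+00]])}
{'t': 0.1, 'joint_pos': array([ 1.21576959e+00,  3.26886522e-01, -1.93472538e-01,  1.05201134e+00,
       -6.93969744e-06,  1.43664037e+00]), 'joint_vel': array([ 0.00123908, -0.00292916,  0.00174678,  0.00037749,  0.00136939,
       -0.00022463]), 'effort': array([-3.19837109e-04, -4.44240904e+01,  2.63038069e+01,  7.91147671e-03,
       -2.13509720e-04, -6.06497125e-06]), 'eef_pos': array([120.29174305, 536.19045153, 255.57529424]), 'eef_rot': array([[-9.75706995e-01,  2.19078905e-01, -5.40666420e-04],
       [ 2.19079478e-01,  9.75705897e-01, -1.47832514e-03],
       [ 2.03661561e-04, -1.56086110e-03, -9.99998761e-01]]), 'contact_force': array([ 0.1729199 , -0.18511188, -1.00408818]), 'torque': array([ 0.03117564, -0.00494491,  0.00231097]), 'gripper_force': 0.0, 'opening': 0.9984790970227665}
```

View pics/top0.png

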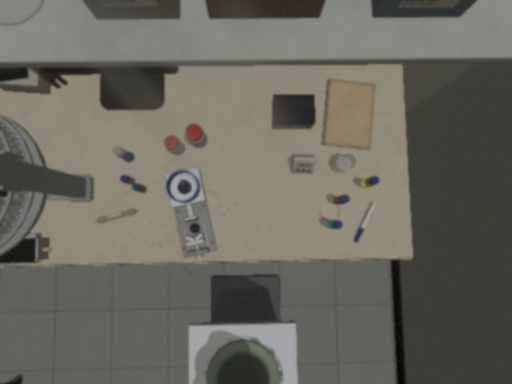

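View pics/side0.png

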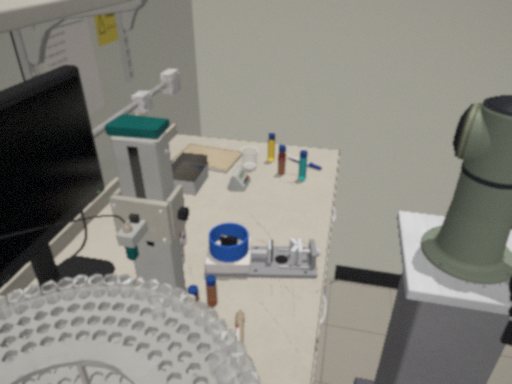

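Top view: the clamp runs from its knob at (184,186) to its anvil at about (197,240). The amber candidate is at (341,199), between yellow (369,181) and turquoise (332,224). Side view: amber vial at (282,160), ring at (228,243). Next I'll measure these.

```bash
cat > h.py <<'E'
import cv2,numpy as np
from bench import *
def ray(n,u,v):
    m=camera_model(n);K=m["camera_matrix"];T=m["T"]
    d=np.array([(u-K[0,2])/K[0,0],-(v-K[1,2])/K[1,1],-1.]);return T[:3,3],T[:3,:3]@d
def onz(n,u,v,z):
    o,d=ray(n,u,v);return o+d*(z-o[2])/d[2]
def proj(n,p):
    m=camera_model(n);c=np.linalg.inv(m["T"])@np.r_[p,1];K=m["camera_matrix"]
    return np.array([K[0,2]+K[0,0]*c[0]/-c[2],K[1,2]-K[1,1]*c[1]/-c[2]])
def tri(a,b):
    A=[];B=[]
    for n,(u,v) in(("top",a),("side",b)):
        o,d=ray(n,u,v);d=d/np.linalg.norm(d);P=np.eye(3)-np.outer(d,d);A.append(P);B.append(P@o)
    return np.linalg.lstsq(np.vstack(A),np.hstack(B),rcond=None)[0]
def blobs(im,lo,hi,box,amin=8):
    h=cv2.cvtColor(im,cv2.COLOR_RGB2HSV);m=cv2.inRange(h,np.array(lo),np.array(hi))
    k=np.zeros_like(m);x0,y0,x1,y1=box;k[y0:y1,x0:x1]=m[y0:y1,x0:x1]
    n,l,s,c=cv2.connectedComponentsWithStats(k)
    return [(s[i].tolist(),c[i].round(1).tolist()) for i in range(1,n) if s[i][4]>=amin]
E
python3 - <<'E'
from h import *
t=cv2.imread("pics/top0.png")[:,:,::-1].copy();s=cv2.imread("pics/side0.png")[:,:,::-1].copy()
print("topblue",blobs(t,(105,100,40),(130,255,255),(90,130,400,260)))
print("sideblue",blobs(s,(105,100,30),(130,255,255),(180,120,340,310)))
print("red",blobs(t,(0,110,30),(12,255,255),(300,150,400,260)),blobs(s,(0,110,30),(12,255,255),(250,120,340,200)))
a=cv2.resize(t[160:265,150:230],None,fx=5,fy=5,interpolation=3);b=cv2.resize(t[140:245,300:390],None,fx=4,fy=4,interpolation=3)
c=np.zeros((525,770,3),np.uint8);c[:,:400]=a;c[:420,405:765]=b;cv2.imwrite("pics/ct.png",c[:,:,::-1])
a=cv2.resize(s[215:285,195:325],None,fx=6,fy=5,interpolation=3);cv2.imwrite("pics/cs.png",a[:,:,::-1])
print(tri((87,188),(140,128)),onz("top",184,186,84))
E
```

```text
topblue [([167, 175, 6, 19, 27], [168.2, 183.7]), ([122, 177, 5, 4, 19], [124.1, 178.4]), ([371, 178, 7, 6, 33], [374.0, 180.2]), ([134, 185, 6, 5, 23], [136.2, 186.9]), ([342, 196, 6, 6, 27], [344.5, 198.6]), ([334, 222, 7, 6, 35], [336.9, 224.3]), ([356, 229, 6, 12, 25], [358.6, 234.1])]
sideblue [([270, 134, 4, 5, 18], [271.5, 135.8]), ([280, 146, 5, 6, 26], [281.8, 148.3]), ([301, 151, 5, 6, 28], [303.0, 153.7]), ([310, 164, 10, 5, 22], [314.0, 165.9]), ([210, 224, 38, 38, 1058], [228.5, 242.3]), ([206, 275, 9, 11, 81], [210.3, 279.7]), ([188, 286, 9, 9, 61], [192.7, 289.7])]
red [] [([279, 154, 6, 20, 83], [281.3, 162.7])]
[577.44044185 318.34916181 388.08287643] [553.74941982 155.34795001  84.        ]
```

View pics/ct.png

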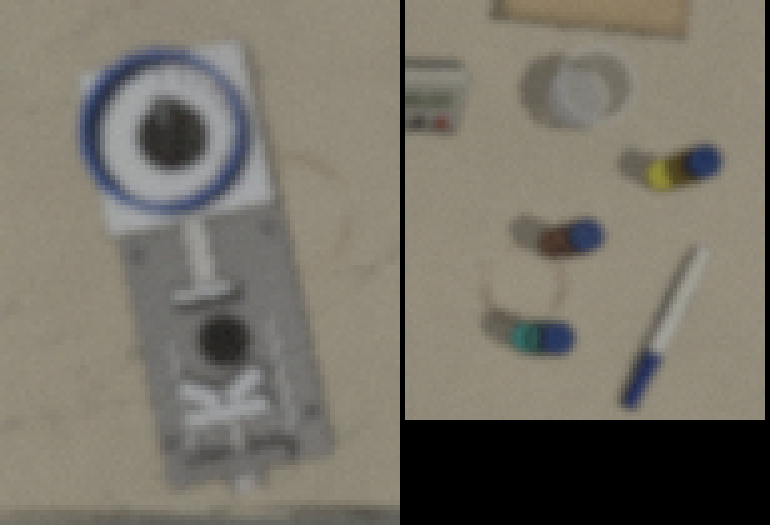

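View pics/cs.png

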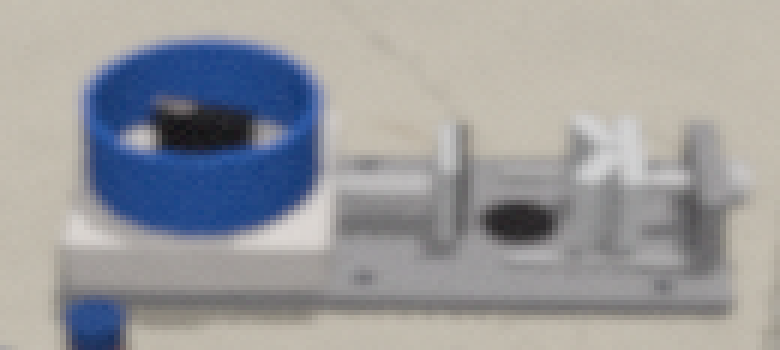

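Top crop: ring centre about (183,186), pad about (194.8,228), jaw at (191,218), anvil at (195,240). The right-hand crop shows the amber vial's cap at (344.5,198.6), clear of its neighbours. Side crop: the bar's white end points away from the anvil (-x), so the knob is near 0.

```bash
python3 - <<'E'
from h import *
t=cv2.imread("pics/top0.png")[:,:,::-1].copy();s=cv2.imread("pics/side0.png")[:,:,::-1].copy()
c=tri((344.5,198.6),(281.8,148.3));print("cap",c,"top z=100",onz("top",344.5,198.6,97),onz("side",281.8,148.3,93))
# black pad
h=cv2.cvtColor(t,cv2.COLOR_RGB2HSV)
for nm,im,box in(("top",t,(186,220,204,238)),("side",s,(272,252,292,268))):
    x0,y0,x1,y1=box;g=im[y0:y1,x0:x1].astype(float).mean(2);w=np.clip(95-g,0,None) if nm=="top" else np.clip(75-g,0,None)
    yy,xx=np.mgrid[y0:y1,x0:x1];u,v=(w*xx).sum()/w.sum(),(w*yy).sum()/w.sum();print(nm,"pad",u,v,onz(nm,u,v,12),g.min())
# ring
d=t[:,:,2].astype(int)-t[:,:,0];m=np.zeros(d.shape,np.uint8);m[170:206,160:206]=(d[170:206,160:206]>12)*255
p=cv2.convexHull(cv2.findNonZero(m));e=cv2.fitEllipse(p);print("ring",e,onz("top",*e[0],84))
x0,y0,x1,y1=174,177,194,197;g=t[y0:y1,x0:x1].astype(float).mean(2);w=np.clip(95-g,0,None);yy,xx=np.mgrid[y0:y1,x0:x1];u,v=(w*xx).sum()/w.sum(),(w*yy).sum()/w.sum();print("knob",u,v,onz("top",u,v,60),g.min())
# plate edges: grey plate/white block hull
m=np.zeros(d.shape,np.uint8)
for nm,q,z in(("bl",(150+80/5,160+75/5),40),("tr",(150+243/5,160+42/5),40),("bl2",(150+107/5,160+233/5),40),("p1",(150+168/5,160+490/5),12),("p2",(150+332/5,160+452/5),12)):print(nm,onz("top",*q,z))
E
```

```text
cap [ 510.66532936 -294.25027934   89.65083221] top z=100 [ 509.88382315 -292.25678083   97.        ] [ 509.93415228 -287.23385967   93.        ]
top pad 194.22840126846623 227.38162270863947 [436.72534838 138.03331683  12.        ] 30.666666666666668
side pad 281.00269541778977 258.9649595687332 [436.0432815  138.14563844  12.        ] 36.333333333333336
ring ((182.2852783203125, 185.97476196289062), (33.23554611206055, 34.22712707519531), 110.82511138916016) [553.89851549 160.14321022  84.        ]
knob 184.03804599986742 186.95472923709153 [553.5101556  159.55806785  60.        ] 37.666666666666664
bl [591.7028208  215.90143825  40.        ]
tr [609.80775692 120.33174687  40.        ]
bl2 [498.59420384 199.93380022  40.        ]
p1 [347.11298998 169.72113545  12.        ]
p2 [367.47972552  72.62590828  12.        ]
```

```bash
python3 -m jog '[-0.028,-0.036,0,0,0,0,0, -0.028,-0.036,0,0,0,0,0, -0.028,-0.036,0,0,0,0,0, -0.028,-0.036,0,0,0,0,0, -0.028,-0.036,0,0,0,0,0, -0.028,-0.036,0,0,0,0,0, -0.028,-0.036,0,0,0,0,0, -0.028,-0.036,0,0,0,0,0, -0.028,-0.036,0,0,0,0,0, -0.028,-0.036,0,0,0,0,0, -0.028,-0.036,0,0,0,0,80, -0.028,-0.036,0,0,0,0,80]'
cat > w.py <<'E'
# python3 w.py x y z [yaw_y deg]: shift in tool axes (mm) still to go, and turn about tool z
import sys;from h import *
s=get_state();R=s["eef_rot"];g=np.array(list(map(float,sys.argv[1:4])))
y=np.degrees(np.arctan2(R[1,1],R[0,1]))
print("t",round(s["t"],2),"pos",s["eef_pos"].round(1),"yaw",y.round(2),"tilt",R[:2,2].round(4),"F",s["contact_force"].round(1),"T",s["torque"].round(2),"open",round(s["opening"],3),"gf",round(s["gripper_force"],1),"j",s["joint_pos"].round(2))
print("tool shift mm",(R.T@(g-s["eef_pos"])).round(1), "turn", (y-float(sys.argv[4])).round(2) if len(sys.argv)>4 else "")
E
python3 w.py 510 -292 200 45
```

```text
t: 1.3
eef_pos: [353.9, 39.7, 256.3]
eef_rot: [[-0.976, 0.219, 0.0], [0.219, 0.976, 0.0], [-0.0, 0.0, -1.0]]
contact_force: [0.6, 0.9, -0.6]
opening: 0.694
gripper_force: 0.0
t 1.3 pos [353.9  39.7 256.3] yaw 77.33 tilt [0.0003 0.0002] F [ 0.6  0.9 -0.6] T [-0.03  0.02  0.  ] open 0.694 gf 0.0 j [-0.1  -0.04 -0.63  0.98  0.    0.12]
tool shift mm [-225.1 -289.4   56.3] turn 32.33
```

```bash
python3 -m jog '[-0.028,-0.036,0,0,0,0,80, -0.028,-0.036,0,0,0,0,80, -0.028,-0.036,0,0,0,0,80, -0.028,-0.036,0,0,0,0,80, -0.028,-0.036,0,0,0,0,80, -0.028,-0.036,0,0,0,0,80, -0.028,-0.036,0,0,0,0,80, -0.028,-0.036,0,0,0,0,80, 0,0,0.014,0,0,8,80, 0,0,0.014,0,0,8,80, 0,0,0.014,0,0,8,80, 0,0,0.014,0,0,8,80]' >/dev/null
python3 w.py 510 -292 81 45
python3 - <<'E'
from h import *
t=snapshot("top");s=snapshot("side")
c=np.hstack([cv2.resize(t[130:250,295:395],(400,480),interpolation=3),cv2.resize(s[80:200,230:330],(400,480),interpolation=3)])
cv2.imwrite("pics/a.png",c[:,:,::-1])
for n in("top","side"):print(proj(n,(510,-292,100)),proj(n,(510,-292,0)))
E
```

```text
t 2.5 pos [ 508.8 -288.4  199.1] yaw 45.0 tilt [-0.001   0.0008] F [-0.5 -0.2 -0.3] T [ 0.02 -0.02  0.02] open 0.689 gf 0.0 j [-0.64  0.43 -0.18  0.95  0.    0.14]
tool shift mm [ -3.5  -1.7 118.1] turn -0.0
[344.70178486 198.48852324] [335.74532236 200.65499549]
[282.11980007 145.63957223] [280.93982203 173.48839912]
```

View pics/a.png

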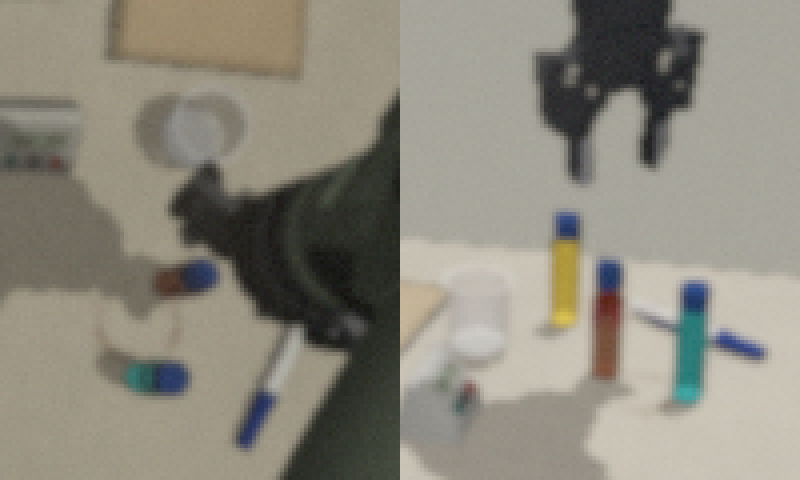

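The crop shows the gripper centred above the red-labelled amber vial, whose base is at about (281,174) in the side view, matching the estimate. Now I'll descend and grip.

```bash
python3 -m jog '[-0.0035,-0.0017,0.015,0,0,0,80, 0,0,0.026,0,0,0,80, 0,0,0.026,0,0,0,80, 0,0,0.026,0,0,0,80, 0,0,0.025,0,0,0,80, 0,0,0,0,0,0,80, 0,0,0,0,0,0,255, 0,0,0,0,0,0,255, 0,0,0,0,0,0,255, 0,0,0,0,0,0,255, 0,0,0,0,0,0,255, 0,0,0,0,0,0,255]'
python3 w.py 510 -292 81 45
```

```text
t: 3.8
eef_pos: [511.6, -293.0, 84.2]
eef_rot: [[-0.712, 0.703, 0.003], [0.703, 0.712, -0.002], [-0.003, 0.0, -1.0]]
contact_force: [-1.0, 0.6, 6.8]
opening: 0.284
gripper_force: 58.7
t 3.8 pos [ 511.6 -293.    84.2] yaw 45.37 tilt [ 0.0027 -0.0021] F [-1.   0.6  6.8] T [ 0.08  0.11 -0.01] open 0.284 gf 58.7 j [-0.65  0.56 -0.31  0.7  -0.    0.13]
tool shift mm [ 1.8 -0.4  3.2] turn 0.37
```

```bash
python3 -m jog '[0,0,-0.015,0,0,0,255, 0,0,-0.03,0,0,0,255, 0,0,-0.04,0,0,0,255, 0,0,-0.04,0,0,0,255]' 
python3 w.py 435 137.5 210 100.6
```

```text
t: 4.2
eef_pos: [510.1, -291.8, 208.7]
eef_rot: [[-0.712, 0.703, -0.001], [0.703, 0.712, 0.0], [0.001, -0.0, -1.0]]
contact_force: [0.3, -0.5, -1.0]
opening: 0.287
gripper_force: 58.8
t 4.2 pos [ 510.1 -291.8  208.7] yaw 45.37 tilt [-0.0005  0.0004] F [ 0.3 -0.5 -1. ] T [-0.06 -0.09  0.03] open 0.287 gf 58.8 j [-0.65  0.43 -0.16  0.98  0.    0.13]
tool shift mm [355.  252.8  -1. ] turn -55.23
```

```bash
python3 -m jog '[0.02,0.014,0,0,0,0,255, 0.035,0.025,0,0,0,0,255, 0.035,0.025,0,0,0,0,255, 0.035,0.025,0,0,0,0,255, 0.035,0.025,0,0,0,0,255, 0.035,0.025,0,0,0,0,255, 0.035,0.025,0,0,0,0,255, 0.035,0.025,0,0,0,0,255, 0.035,0.025,0,0,0,0,255, 0.035,0.025,0,0,0,0,255, 0.02,0.014,0,0,0,0,255]' >/dev/null
python3 -m jog '[0,0,0,0,0,-8,255, 0,0,0,0,0,-8,255, 0,0,0,0,0,-8,255, 0,0,0,0,0,-8,255, 0,0,0,0,0,-8,255, 0,0,0,0,0,-8,255, 0,0,0,0,0,-7,255, 0,0,0,0,0,0,255]' >/dev/null
python3 w.py 435 137.5 120 100.6
python3 - <<'E'
from h import *
t=snapshot("top");s=snapshot("side")
c=np.hstack([cv2.resize(t[150:270,140:240],(400,480),interpolation=3),cv2.resize(s[160:280,220:320],(400,480),interpolation=3)])
cv2.imwrite("pics/b.png",c[:,:,::-1])
print(proj("side",(435,137.5,12)))
E
```

```text
t 6.1 pos [435.7 137.3 207.7] yaw 100.35 tilt [0.0007 0.0001] F [ 0.4 -0.2 -0.3] T [0.02 0.03 0.03] open 0.283 gf 58.8 j [ 0.14  0.2  -0.5   0.87  0.   -0.04]
tool shift mm [ 0.8  0.3 87.7] turn -0.25
[281.48780818 258.85399518]
```

View pics/b.png

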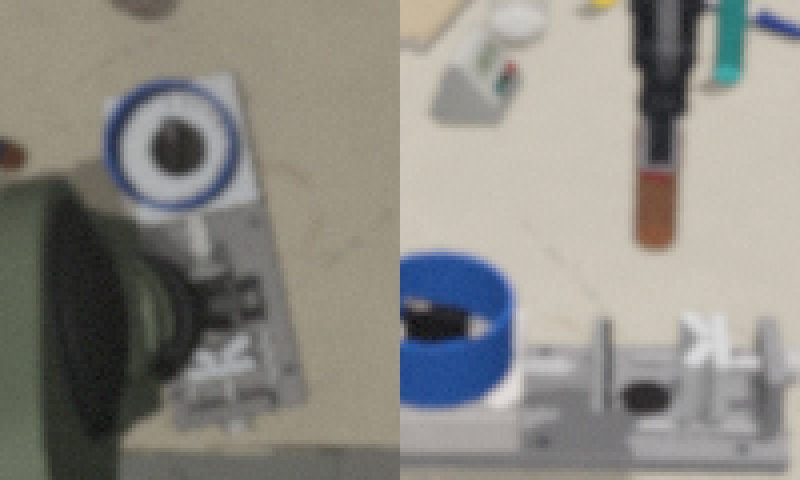

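```bash
python3 - <<'E'
from h import *
p=get_state()["eef_pos"]
for o in(78,81,84,87):print(o,proj("side",p-[0,0,o]),proj("side",p-[0,-13,o]))
E
```

```text
78 [283.18587767 217.7544725 ] [282.1935702 221.1198281]
81 [283.13136435 218.87058794] [282.1401519  222.24359102]
84 [283.07704175 219.98279857] [282.08692277 223.36337448]
87 [283.02290887 221.09112485] [282.03388179 224.47919959]
```

Side crop: the vial hangs upright over the loading pad, its base at about (283,222), which fits a TCP-to-base offset of 81–84 mm. I'll go down.

```bash
python3 -m jog '[0.0008,0.0003,0.015,0,0,0,255, 0,0,0.03,0,0,0,255, 0,0,0.03,0,0,0,255, 0,0,0.02,0,0,0,255, 0,0,0.01,0,0,0,255, 0,0,0.003,0,0,0,255, 0,0,0,0,0,0,255, 0,0,0,0,0,0,255]' >/dev/null; python3 w.py 435 137.5 96
python3 -m jog '[0,0,0.0015,0,0,0,255,0,0,0,0,0,0,255]'>/dev/null; python3 w.py 435 137.5 96
python3 -m jog '[0,0,0.0015,0,0,0,255,0,0,0,0,0,0,255]'>/dev/null; python3 w.py 435 137.5 96
```

```text
t 7.0 pos [435.8 137.6 100.2] yaw 100.33 tilt [0.0018 0.0002] F [0.4 0.2 0.4] T [-0.05 -0.06  0.  ] open 0.279 gf 58.8 j [ 0.14  0.34 -0.64  0.59 -0.   -0.04]
tool shift mm [0.8 0.  4.2] turn 
t 7.2 pos [435.3 137.5  98.3] yaw 100.34 tilt [0.0012 0.0002] F [-0.4  1.   0. ] T [ 0.02  0.01 -0.01] open 0.278 gf 58.8 j [ 0.14  0.34 -0.64  0.59 -0.   -0.04]
tool shift mm [0.3 0.  2.3] turn 
t 7.4 pos [434.9 137.5  96.3] yaw 100.35 tilt [0.0001 0.    ] F [-0.6  0.5 -0.3] T [ 0.01  0.   -0.06] open 0.278 gf 58.8 j [ 0.14  0.34 -0.65  0.58  0.   -0.04]
tool shift mm [-0.1  0.   0.3] turn
```

```bash

python3 -m jog '[0,0,0.001,0,0,0,255,0,0,0,0,0,0,255]'>/dev/null; python3 w.py 435 137.5 96|head -1
python3 -m jog '[0,0,0.001,0,0,0,255,0,0,0,0,0,0,255]'>/dev/null; python3 w.py 435 137.5 96|head -1
```

```text
t 7.6 pos [435.2 137.5  96.2] yaw 100.35 tilt [0.0009 0.    ] F [-1.6 -0.5  8.9] T [-0.1   0.63 -0.01] open 0.285 gf 60.2 j [ 0.14  0.34 -0.65  0.58 -0.   -0.04]
t 7.8 pos [435.5 137.6  96.1] yaw 100.35 tilt [0.0017 0.0002] F [-4.8 -1.4 20.2] T [-0.19  1.2   0.  ] open 0.285 gf 61.3 j [ 0.14  0.34 -0.65  0.58 -0.   -0.04]
```

```bash

python3 -m jog '[0,0,-0.0015,0,0,0,255,0,0,0,0,0,0,255,0,0,0,0,0,0,150,0,0,0,0,0,0,100,0,0,0,0,0,0,100,0,0,0,0,0,0,100,0,0,0,0,0,0,100]'>/dev/null; python3 w.py 435 137.5 96|head -1
python3 -m jog '[0,0,-0.01,0,0,0,100,0,0,-0.02,0,0,0,100,0,0,-0.03,0,0,0,100,0,0,-0.04,0,0,0,100,0,0,-0.03,0,0,0,100,0,0,0,0,0,0,100]'>/dev/null; python3 w.py 554.2 159.7 160 100.6
python3 - <<'E'
from h import *
s=snapshot("side");t=snapshot("top")
c=np.hstack([cv2.resize(t[150:270,140:240],(400,480),interpolation=3),cv2.resize(s[180:300,200:330],(400,480),interpolation=3)])
cv2.imwrite("pics/c.png",c[:,:,::-1])
E
```

```text
t 8.5 pos [434.8 137.4  95.6] yaw 100.35 tilt [-0.0003 -0.0001] F [1.1 0.1 0.8] T [-0.03  0.    0.02] open 0.613 gf 0.0 j [ 0.14  0.34 -0.65  0.58 -0.   -0.04]
t 9.1 pos [437.6 137.9 230.6] yaw 100.35 tilt [0.0084 0.0012] F [ 0.8  0.2 -0.2] T [-0.01 -0.02 -0.03] open 0.604 gf 0.0 j [ 0.14  0.17 -0.47  0.92 -0.   -0.04]
tool shift mm [-118.     0.5   71.6] turn -0.25
```

View pics/c.png

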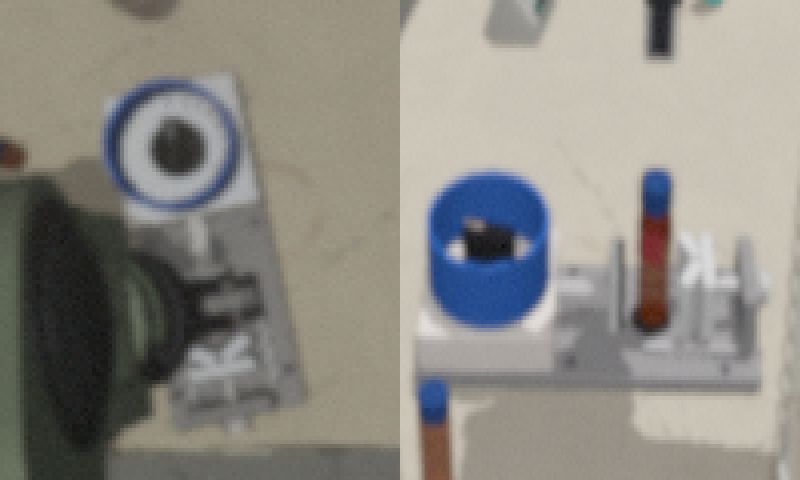

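The vial stands free and upright on the pad, base at about (263,261) in the side view. The gripper is clear above it. Next is the bar's angle.

```bash
python3 - <<'E'
from h import *
s=np.mean([snapshot("side").astype(float) for _ in range(4)],0);t=np.mean([snapshot("top").astype(float) for _ in range(4)],0)
print(proj("top",(554.2,159.7,77)),proj("side",(554.2,159.7,77)))
print(t[177:197,174:196].mean(2).astype(int));print(s[230:248,216:242].mean(2).astype(int))
for q in((219,234),(223,235),(224,236),(226,236),(236,240)):print(q,onz("side",*q,77)-[554.2,159.7,77])
E
```

```text
[182.90184024 186.11789867] [229.16784228 235.38132569]
[[124 148 162 170 172 173 173 169 167 168 170 167 167 168 167 164 165 159
  145 132 121 115]
 [147 164 171 173 173 171 164 159 157 158 159 163 167 170 170 170 168 161
  152 145 134 118]
 [161 171 174 174 170 165 147 132 126 123 126 139 152 161 169 171 170 166
  161 155 141 124]
 [169 173 174 174 170 155 127 103  95  88  87  99 119 136 153 165 171 169
  167 159 143 125]
 [171 174 173 171 163 143 111  88  83  75  64  66  80 100 123 146 160 167
  168 161 148 136]
 [173 173 173 166 150 120  88  78  83  74  57  51  55  69  90 115 143 162
  170 166 160 148]
 [173 173 171 156 126  91  67  69  79  70  55  48  48  54  65  88 122 153
  168 170 166 152]
 [174 172 164 144 104  67  54  60  68  63  53  47  46  51  57  70 103 139
  163 170 166 156]
 [173 171 161 133  89  54  48  50  58  55  51  46  48  51  54  60  86 127
  161 171 170 161]
 [174 170 156 123  80  51  42  47  50  50  49  46  47  50  53  58  80 120
  157 171 171 162]
 [174 170 154 119  76  50  45  46  48  48  48  43  45  50  52  58  78 119
  157 170 171 159]
 [174 170 157 124  81
[... 2324 characters left out ...]
0 153 159 144 129]
 [148 164 174 172 145  97  61  47  44  42  39  38  37  37  41  47  53  56
   59  67  80 106 127 128 114 102]
 [115 129 141 144 128 104  85  76  71  65  61  62  62  62  70  77  82  85
   87  86  88  93  97  97  89  84]
 [ 92  98 107 112 110 103 100  96  92  87  86  85  89  91  91  96 100 102
   99  95  90  87  85  84  83  81]
 [ 84  84  88  94  95  96  94  94  96  94  96  99 101 101 101  99  97  96
   94  89  86  85  82  83  82  80]]
(219, 234) [24.00723765  0.32683838  0.        ]
(223, 235) [14.04811622  1.82612953  0.        ]
(224, 236) [10.77528251  4.85982384  0.        ]
(226, 236) [6.36160869 3.83032927 0.        ]
(236, 240) [-19.52353332  12.73144968   0.        ]
```

```bash

python3 -m jog '[-0.03,0,0,0,0,0,150,-0.03,0,0,0,0,0,150,-0.03,0,0,0,0,0,150,-0.028,0.0005,0.02,0,0,0,150,0,0,0.03,0,0,5.7,150,0,0,0.02,0,0,5.7,150,0,0,0,0,0,0,150,0,0,0,0,0,0,150]'>/dev/null; python3 w.py 554 159.8 73 89
```

```text
t 10.4 pos [550.6 159.1 155.7] yaw 89.07 tilt [-0.0012 -0.0002] F [-0.5 -0.   0.7] T [-0.02 -0.02  0.02] open 0.412 gf 0.0 j [ 0.15  0.45 -0.27  0.84  0.    0.17]
tool shift mm [-3.5  0.8 82.7] turn 0.07
```

```bash

python3 -m jog '[-0.0035,0.0007,0.015,0,0,0,150,0,0,0.025,0,0,0,150,0,0,0.017,0,0,0,150,0,0,0.005,0,0,0,150,0,0,0,0,0,0,150]'>/dev/null; python3 w.py 554 159.8 73 89
python3 -m jog '[0,0,0.008,0,0,0,150,0,0,0.006,0,0,0,150,0,0,0.004,0,0,0,150,0,0,0.002,0,0,0,150,0,0,0,0,0,0,150]'>/dev/null; python3 w.py 554 159.8 73 89
```

```text
t 10.9 pos [554.3 159.8  93.5] yaw 88.98 tilt [-0.0004 -0.0001] F [0.5 0.  0. ] T [-0.    0.01 -0.  ] open 0.41 gf 0.0 j [ 0.15  0.53 -0.33  0.71 -0.    0.17]
tool shift mm [ 0.3  0.  20.5] turn -0.02
t 11.4 pos [554.2 159.8  73.5] yaw 88.95 tilt [-0.0005 -0.0001] F [ 0.2  0.3 -0.4] T [-0.05  0.03 -0.01] open 0.415 gf 0.0 j [ 0.15  0.56 -0.35  0.67  0.    0.17]
tool shift mm [0.2 0.  0.5] turn -0.05
```

Free of contact. Now I'll close on the bar.

```bash

python3 -m jog '[0,0,0,0,0,0,180,0,0,0,0,0,0,210,0,0,0,0,0,0,255,0,0,0,0,0,0,255,0,0,0,0,0,0,255,0,0,0,0,0,0,255]'>/dev/null; python3 w.py 554 159.8 73 89
python3 -m jog '[0,0,0,0,0,3,255,0,0,0,0,0,3,255,0,0,0,0,0,0,255]'>/dev/null; python3 w.py 554 159.8 73 89
```

```text
t 12.0 pos [554.6 162.5  74.3] yaw 89.06 tilt [0.0007 0.006 ] F [-0.3  8.2  1.3] T [1.5  0.1  0.03] open 0.151 gf 59.2 j [ 0.15  0.55 -0.35  0.67  0.01  0.17]
tool shift mm [ 0.6 -2.7  1.3] turn 0.06
t 12.3 pos [554.6 162.6  74.3] yaw 83.0 tilt [0.0008 0.0061] F [0.  8.6 0.2] T [ 1.55  0.08 -0.15] open 0.153 gf 59.3 j [ 0.15  0.55 -0.35  0.67  0.01  0.28]
tool shift mm [ 0.3 -2.8  1.3] turn -6.0
```

```bash

python3 -m jog '[0.0002,0.0027,0,0,0,0,255,0,0,0,0,0,0,255]'>/dev/null; python3 w.py 554 162.5 73 83|head -1
python3 -m jog '[0,0,0,0,0,4,255,0,0,0,0,0,4,255,0,0,0,0,0,4,255]'>/dev/null; python3 w.py 554 162.5 73 89|head -1
python3 -m jog '[0,0,0,0,0,4,255,0,0,0,0,0,4,255,0,0,0,0,0,4,255]'>/dev/null; python3 w.py 554 162.5 73 89|head -1
```

```text
t 12.5 pos [554.6 162.8  74.3] yaw 82.97 tilt [0.0005 0.0001] F [-2.   1.1  4.5] T [ 0.14  0.4  -0.09] open 0.151 gf 59.7 j [ 0.16  0.56 -0.34  0.67  0.    0.28]
t 12.8 pos [554.7 162.9  74.3] yaw 70.83 tilt [0.0005 0.0012] F [-1.2  2.7  4. ] T [0.4  0.34 0.12] open 0.152 gf 59.7 j [ 0.16  0.56 -0.34  0.67  0.    0.49]
t 13.1 pos [554.7 163.   74.3] yaw 58.83 tilt [0.0005 0.0016] F [-1.   1.9  3.6] T [0.43 0.29 0.19] open 0.149 gf 59.7 j [ 0.16  0.56 -0.34  0.67  0.    0.7 ]
```

```bash

python3 -m jog '[0,0,0,0,0,3,255,0,0,0,0,0,3,255,0,0,0,0,0,3,255]'>/dev/null; python3 w.py 554 162.5 73 89|head -1
python3 -m jog '[0,0,0,0,0,3,255,0,0,0,0,0,3,255,0,0,0,0,0,3,255]'>/dev/null; python3 w.py 554 162.5 73 89|head -1
for i in 1 2; do python3 -m jog '[0,0,0,0,0,1,255,0,0,0,0,0,0,255]'>/dev/null; python3 w.py 554 162.5 73 89|head -1;done
python3 - <<'E'
from h import *
s=snapshot("side");t=snapshot("top")
c=np.hstack([cv2.resize(t[150:270,140:240],(400,480),interpolation=3),cv2.resize(s[180:300,200:330],(400,480),interpolation=3)])
cv2.imwrite("pics/d.png",c[:,:,::-1])
E
```

```text
t 13.4 pos [554.8 163.1  74.3] yaw 49.88 tilt [0.0006 0.0017] F [-0.7  3.1  4.3] T [0.46 0.26 0.17] open 0.152 gf 59.6 j [ 0.16  0.56 -0.34  0.67  0.    0.86]
t 13.7 pos [554.8 163.2  74.3] yaw 40.88 tilt [0.0007 0.0019] F [-0.2  3.3  3.6] T [0.55 0.25 0.22] open 0.154 gf 59.6 j [ 0.16  0.56 -0.34  0.67  0.    1.01]
t 13.9 pos [554.8 163.2  74.3] yaw 40.0 tilt [0.0008 0.0018] F [-1.8  3.7  5. ] T [ 0.95  0.31 -0.  ] open 0.156 gf 60.0 j [ 0.16  0.56 -0.34  0.67  0.    1.03]
t 14.1 pos [554.9 163.2  74.3] yaw 39.01 tilt [0.0009 0.0018] F [-0.7  4.2  4.8] T [0.84 0.32 0.07] open 0.152 gf 60.0 j [ 0.16  0.56 -0.34  0.67  0.    1.05]
```

View pics/d.png

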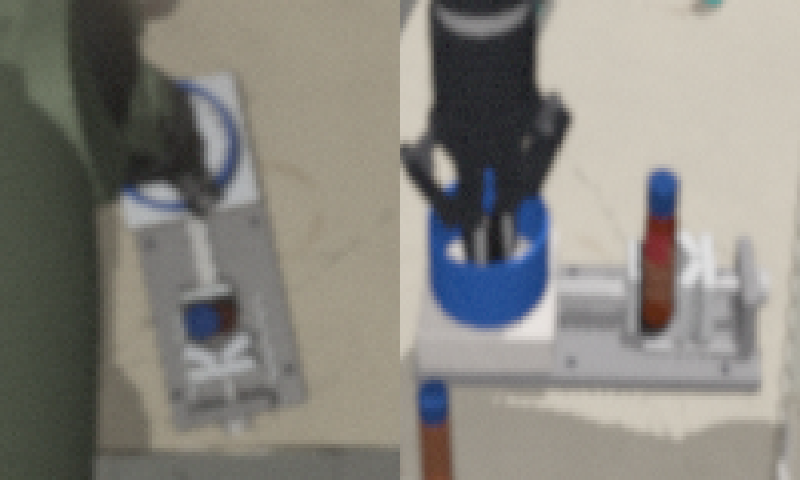

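Top crop: the jaw face has reached the vial, cap at (191,230), and is pushing it towards the V. The vial is still upright. From here I'll turn in small steps by feel.

```bash
f(){ python3 w.py 554 162.5 73|head -1|sed 's/open.*//'; }
python3 -m jog '[0,0,0,0,0,1,255,0,0,0,0,0,1,255,0,0,0,0,0,1,255]'>/dev/null; f
python3 -m jog '[0,0,0,0,0,1,255,0,0,0,0,0,1,255]'>/dev/null; f
python3 -m jog '[0,0,0,0,0,1,255]'>/dev/null; f
python3 -m jog '[0,0,0,0,0,1,255]'>/dev/null; f
```

```text
t 14.5 pos [554.9 163.2  74.3] yaw 36.0 tilt [0.0009 0.0018] F [-0.9  3.6  5.1] T [0.88 0.28 0.14] 
t 14.7 pos [554.9 163.2  74.3] yaw 34.0 tilt [0.001  0.0019] F [-1.3  4.3  5.2] T [0.87 0.27 0.17] 
t 14.8 pos [554.9 163.3  74.3] yaw 33.0 tilt [0.001  0.0019] F [-0.8  3.9  5.3] T [0.87 0.24 0.17] 
t 14.9 pos [554.9 163.3  74.3] yaw 32.0 tilt [0.001  0.0019] F [-0.3  4.8  5.4] T [0.82 0.27 0.22]
```

```bash
f(){ python3 w.py 554 162.5 73|head -1|sed 's/open.*//'; }
python3 -m jog '[0,0,0,0,0,1,255]'>/dev/null; f
python3 -m jog '[0,0,0,0,0,1,255]'>/dev/null; f
python3 -m jog '[0,0,0,0,0,1,255]'>/dev/null; f
```

```text
t 15.0 pos [554.9 163.3  74.3] yaw 31.0 tilt [0.001  0.0019] F [-1.   3.8  5.4] T [0.81 0.27 0.16] 
t 15.1 pos [554.9 163.3  74.3] yaw 30.0 tilt [0.0009 0.0019] F [-1.1  4.6  5.2] T [0.88 0.29 0.17] 
t 15.2 pos [555.  163.3  74.3] yaw 29.0 tilt [0.001  0.0019] F [-0.3  3.7  5.5] T [0.86 0.24 0.18]
```

```bash
python3 - <<'E'
from h import *
t=np.mean([snapshot("top").astype(float) for _ in range(3)],0)
s=np.mean([snapshot("side").astype(float) for _ in range(3)],0)
c=np.hstack([cv2.resize(t[215:255,180:215],(380,434),interpolation=3),cv2.resize(s[215:285,250:315],(400,434),interpolation=3)])
cv2.imwrite("pics/e.png",c[:,:,::-1])
E
```

```text
[ WARN:0@3.041] global loadsave.cpp:1063 imwrite_ Unsupported depth image for selected encoder is fallbacked to CV_8U.
```

View pics/e.png

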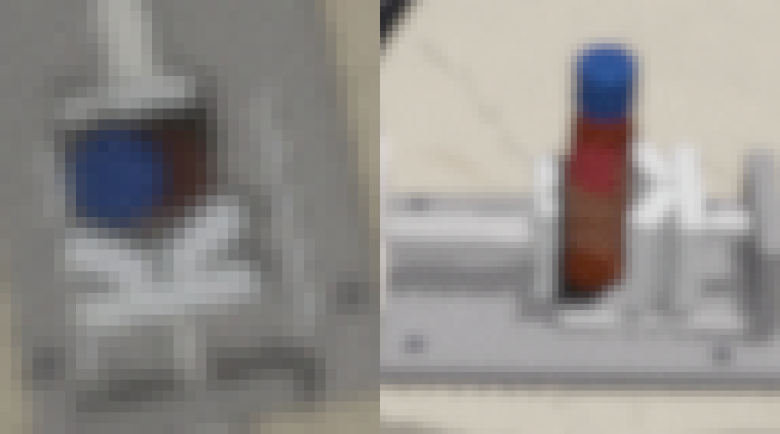

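The vial is upright between the jaw and the V. There's still a small gap to the anvil in the top crop (around (190,231)). Continuing.

```bash
f(){ python3 w.py 554 162.5 73|head -1|sed 's/open.*//'; }
python3 -m jog '[0,0,0,0,0,1,255]'>/dev/null; f
python3 -m jog '[0,0,0,0,0,1,255]'>/dev/null; f
python3 -m jog '[0,0,0,0,0,1,255]'>/dev/null; f
```

```text
t 15.6 pos [555.  163.3  74.3] yaw 28.01 tilt [0.001 0.002] F [-1.4  4.1  5.5] T [0.9  0.26 0.12] 
t 15.7 pos [554.9 163.3  74.3] yaw 27.0 tilt [0.001  0.0019] F [-0.2  4.6  5. ] T [0.87 0.25 0.14] 
t 15.8 pos [555.  163.3  74.3] yaw 26.0 tilt [0.001 0.002] F [-1.2  5.   5.5] T [0.88 0.22 0.16]
```

```bash
f(){ python3 w.py 554 162.5 73|head -1|sed 's/open.*//'; }
python3 -m jog '[0,0,0,0,0,1,255]'>/dev/null; f
python3 -m jog '[0,0,0,0,0,1,255]'>/dev/null; f
```

```text
t 15.9 pos [555.  163.3  74.3] yaw 25.0 tilt [0.001 0.002] F [-0.5  3.6  5.2] T [0.9  0.26 0.15] 
t 16.0 pos [555.  163.3  74.3] yaw 24.0 tilt [0.0011 0.002 ] F [-1.4  4.1  5. ] T [0.88 0.19 0.16]
```

```bash
f(){ python3 w.py 554 162.5 73|head -1|sed 's/open.*//'; }
python3 -m jog '[0,0,0,0,0,1,255]'>/dev/null; f
python3 -m jog '[0,0,0,0,0,1,255]'>/dev/null; f
python3 -m jog '[0,0,0,0,0,1,255]'>/dev/null; f
```

```text
t 16.1 pos [555.  163.3  74.3] yaw 23.0 tilt [0.0011 0.002 ] F [-1.   4.5  4.9] T [0.94 0.24 0.12] 
t 16.2 pos [555.  163.3  74.3] yaw 21.99 tilt [0.0011 0.002 ] F [-0.2  4.4  4.5] T [0.88 0.23 0.18] 
t 16.3 pos [555.  163.3  74.3] yaw 20.99 tilt [0.0012 0.002 ] F [-0.2  5.1  5.7] T [1.   0.15 0.16]
```

```bash
f(){ python3 w.py 554 162.5 73|head -1|sed 's/open.*//'; }
python3 -m jog '[0,0,0,0,0,1,255]'>/dev/null; f
python3 -m jog '[0,0,0,0,0,1,255]'>/dev/null; f
python3 -m jog '[0,0,0,0,0,1,255]'>/dev/null; f
```

```text
t 16.4 pos [555.  163.3  74.3] yaw 19.99 tilt [0.0012 0.002 ] F [-0.9  5.3  5.4] T [0.91 0.18 0.14] 
t 16.5 pos [555.1 163.3  74.3] yaw 18.99 tilt [0.0012 0.002 ] F [-1.2  4.8  4.5] T [0.94 0.23 0.12] 
t 16.6 pos [555.1 163.4  74.3] yaw 17.99 tilt [0.0012 0.002 ] F [0.1 5.  5.2] T [0.96 0.21 0.15]
```

```bash
f(){ python3 w.py 554 162.5 73|head -1|sed 's/open.*//'; }
python3 -m jog '[0,0,0,0,0,1,255]'>/dev/null; f
python3 -m jog '[0,0,0,0,0,1,255]'>/dev/null; f
python3 -m jog '[0,0,0,0,0,1,255]'>/dev/null; f
```

```text
t 16.7 pos [555.1 163.3  74.3] yaw 16.99 tilt [0.0012 0.002 ] F [-1.2  4.3  4.9] T [1.   0.2  0.15] 
t 16.8 pos [555.1 163.4  74.3] yaw 15.99 tilt [0.0012 0.002 ] F [-1.   5.6  5.4] T [0.96 0.17 0.12] 
t 16.9 pos [555.1 163.4  74.3] yaw 14.99 tilt [0.0013 0.002 ] F [0.  4.7 4.9] T [0.99 0.17 0.21]
```

```bash
f(){ python3 w.py 554 162.5 73|head -1|sed 's/open.*//'; }
python3 -m jog '[0,0,0,0,0,1,255]'>/dev/null; f
python3 -m jog '[0,0,0,0,0,1,255]'>/dev/null; f
```

```text
t 17.0 pos [555.1 163.4  74.3] yaw 13.99 tilt [0.0012 0.0021] F [0.2 5.1 4.8] T [1.02 0.18 0.17] 
t 17.1 pos [555.1 163.3  74.3] yaw 12.98 tilt [0.0013 0.002 ] F [-0.9  4.5  4.5] T [1.02 0.18 0.14]
```

```bash
f(){ python3 w.py 554 162.5 73|head -1|sed 's/open.*//'; }
python3 -m jog '[0,0,0,0,0,1,255]'>/dev/null; f
python3 -m jog '[0,0,0,0,0,1,255]'>/dev/null; f
python3 -m jog '[0,0,0,0,0,1,255]'>/dev/null; f
```

```text
t 17.2 pos [555.1 163.4  74.3] yaw 11.98 tilt [0.0013 0.0021] F [-0.9  5.3  4.8] T [0.96 0.2  0.14] 
t 17.3 pos [555.1 163.3  74.3] yaw 10.98 tilt [0.0014 0.0021] F [0.4 5.4 5. ] T [1.07 0.14 0.17] 
t 17.4 pos [555.2 163.4  74.3] yaw 9.98 tilt [0.0014 0.0021] F [-0.7  4.5  5.7] T [1.   0.15 0.12]
```

```bash
f(){ python3 w.py 554 162.5 73|head -1|sed 's/open.*//'; }
python3 -m jog '[0,0,0,0,0,1,255]'>/dev/null; f
python3 -m jog '[0,0,0,0,0,1,255]'>/dev/null; f
python3 -m jog '[0,0,0,0,0,1,255]'>/dev/null; f
python3 - <<'E'
from h import *
s=np.mean([snapshot("side").astype(float) for _ in range(3)],0);t=np.mean([snapshot("top").astype(float) for _ in range(3)],0)
c=np.hstack([cv2.resize(t[215:255,180:215],(380,434),interpolation=3),cv2.resize(s[215:285,250:315],(400,434),interpolation=3)])
cv2.imwrite("pics/f.png",c[:,:,::-1].astype(np.uint8))
E
```

```text
t 17.5 pos [555.1 163.3  74.3] yaw 8.98 tilt [0.0013 0.002 ] F [-0.   5.3  4. ] T [1.06 0.18 0.19] 
t 17.6 pos [555.2 163.3  74.3] yaw 7.98 tilt [0.0014 0.002 ] F [-0.8  4.7  5.5] T [1.   0.11 0.15] 
t 17.7 pos [555.2 163.3  74.3] yaw 6.98 tilt [0.0014 0.0021] F [-0.3  5.2  5.9] T [1.04 0.12 0.26]
```

View pics/f.png

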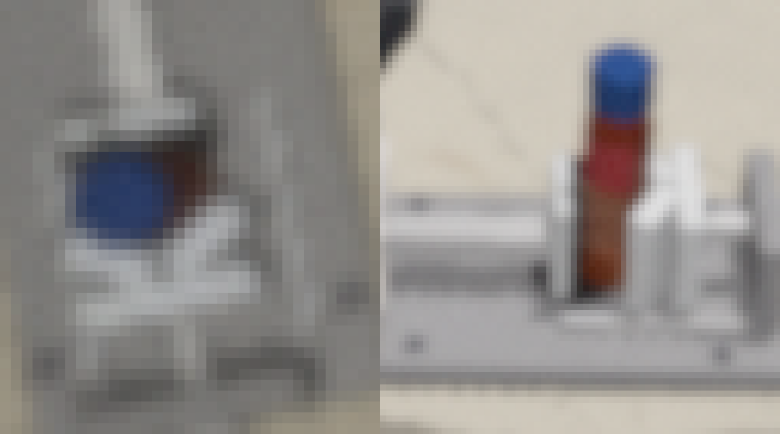

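The jaw moved on and the vial is now upright in the V's mouth, with torque starting to rise at 0.26. I'll keep going in 1° steps.

```bash
f(){ python3 w.py 554 162.5 73|head -1|sed 's/open.*//'; }
python3 -m jog '[0,0,0,0,0,1,255]'>/dev/null; f
python3 -m jog '[0,0,0,0,0,0.5,255]'>/dev/null; f
```

```text
t 18.1 pos [555.2 163.4  74.3] yaw 6.0 tilt [0.0014 0.0021] F [-0.2  5.4  4.9] T [1.01 0.14 0.31] 
t 18.2 pos [555.2 163.4  74.3] yaw 5.51 tilt [0.0014 0.002 ] F [-0.   5.7  5. ] T [1.05 0.15 0.28]
```

```bash
f(){ python3 w.py 554 162.5 73|head -1|sed 's/open.*//'; }
python3 -m jog '[0,0,0,0,0,0.5,255]'>/dev/null; f
python3 -m jog '[0,0,0,0,0,0.3,255]'>/dev/null; f
```

```text
t 18.3 pos [555.2 163.4  74.3] yaw 5.02 tilt [0.0014 0.002 ] F [0.3 5.2 4.3] T [0.99 0.08 0.33] 
t 18.4 pos [555.2 163.4  74.3] yaw 4.73 tilt [0.0015 0.002 ] F [-0.6  5.2  4.5] T [1.01 0.11 0.33]
```

```bash
f(){ python3 w.py 554 162.5 73|head -1; }
python3 -m jog '[0,0,0,0,0,0,200,0,0,0,0,0,0,160,0,0,0,0,0,0,155,0,0,0,0,0,0,155,0,0,0,0,0,0,155]'>/dev/null; f
python3 -m jog '[0,0,-0.005,0,0,0,155,0,0,-0.015,0,0,0,155,0,0,-0.03,0,0,0,155,0,0,-0.04,0,0,0,155,0,0,-0.04,0,0,0,155,0,0,-0.02,0,0,0,155,0,0,0,0,0,0,155,0,0,0,0,0,0,155]'>/dev/null; f
python3 - <<'E'
from h import *
s=np.mean([snapshot("side").astype(float) for _ in range(3)],0)
cv2.imwrite("pics/g.png",cv2.resize(s[120:310,180:340],(640,600),interpolation=3)[:,:,::-1].astype(np.uint8))
E
```

```text
t 18.9 pos [554.4 162.2  73.6] yaw 4.63 tilt [-0.0003 -0.0004] F [ 0.4  0.9 -1.1] T [-0.02  0.05 -0.  ] open 0.393 gf 0.0 j [ 0.16  0.56 -0.35  0.67 -0.    1.65]
t 19.7 pos [554.5 162.5 224. ] yaw 4.65 tilt [0.0008 0.    ] F [-0.2  0.4  0. ] T [-0.01  0.02  0.01] open 0.391 gf 0.0 j [ 0.16  0.4  -0.17  1.   -0.    1.65]
```

View pics/g.png

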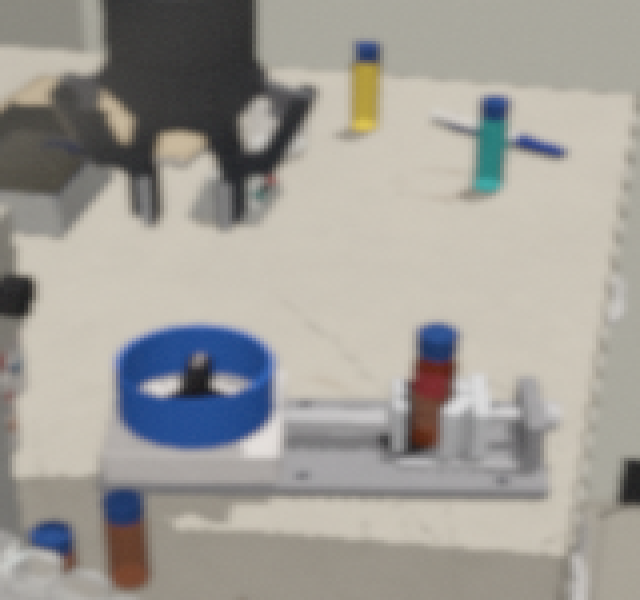

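The vial stands upright, held between the jaw and the V at about (288,245). The knob bar is turned a quarter turn, and the ring, vials and other bystanders are undisturbed. The gripper is clear.

```bash
python3 -c "
from bench import job_done;print(job_done())"
```

```text
the job is handed in; nothing more can be done
None
```

The red-labelled amber vial stands upright in the clamp, held at an estimated 11 N (judged from knob torque, may settle to about 9 N); the gripper is clear and the job was handed in at about 20 s, though no verdict came back.

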